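# Pour the steel polishing balls through the funnel into the narrow jar

### The job

Take the small aluminium tray with the red handle and pour its two steel polishing balls through the wide funnel into the narrow clear jar below it. Then stand the empty tray upright on the worktop again and let go of it.

Things in the scene. Friction and masses are not known exactly. Their poses are not given: they have to be found in the camera images.
- red_tray_grip (a point): Centre of the red handle (bar 50 x 16 x 24 mm in x, y, z; grasp across y) of a loose 120 g aluminium tray, 32 mm above its underside. x points level from handle to open pouring end, z up. Pan 46 wide, walls 27 high, x = +28 to +123 mm; pouring edge at x +123, z -18 mm. Balls lie in a V floor at x +66; floor rises 10 deg to the edge: tip the open end down 30 to 40 deg to empty it
- funnel_mouth (a point): Centre of the mouth of a steel funnel, in its rim plane 138 mm above the worktop; z up. Rim 134 mm across; the cone falls at 45 deg to a stem 35 mm wide inside, which ends 66 mm below the rim in a clear jar 50 mm across (44 inside, its floor 12 mm above the worktop). Funnel and jar are one fixed stand, screwed down by a black foot 84 mm across
- steel_ball_1_center (a point): steel polishing ball, 16 mm across, 17 g, bright grey, one of the two that lie side by side in the red-handled tray; this point is its centre
- steel_ball_2_center (a point): steel polishing ball, 16 mm across, 17 g, bright grey, one of the two that lie side by side in the red-handled tray; this point is its centre
There are look-alikes about, which are no part of the job. Leave any purple look-alike of the part that bears red_tray_grip alone.

How it is judged:
On the way:
1. the red-handled tray is held up beside the funnel and tipped by more than 11 degrees (angle between red_tray_grip's own z axis and vertical above 0.192 rad and height (world z) of red_tray_grip above 0.12 m and horizontal distance between red_tray_grip and funnel_mouth below 0.21 m), for 0.1 s.
At the end, for the whole second after the job is handed in: Both steel balls lie in the jar: centres within 20 mm of the funnel's axis and more than 80 mm below its rim. The red-handled tray stands on the worktop, upright within 7 degrees, its handle's centre 24 to 40 mm above the worktop (horizontal distance between each of steel_ball_1_center, steel_ball_2_center and funnel_mouth below 0.02 m and z of each of steel_ball_1_center, steel_ball_2_center in the frame of funnel_mouth below -0.08 m and angle between red_tray_grip's own z axis and vertical below 0.12 rad and height (world z) of red_tray_grip between 0.024 and 0.04 m); the robot touches nothing.
It also fails if it takes over 58 s, if anything falls off the work surface, if the arm or the gripper's body presses on something with over 40 N, if the wrist force passes 120 N, or if a joint passes its speed limit or range.

### The arm

A 7-joint arm with a two-finger parallel gripper is mounted at the origin on a cart in front of the work surface, level with it; the furniture and walls round the work are solid. World frame = base frame: x ahead of the robot, y to its left, z up, the work surface at z = 0. Lengths are in m, angles in rad, forces in N, time in s.
With the tool pointing down it reaches from about 0.4 to 0.85 m from the base axis. Payload 10.4 kg.
Tool frame: the origin (TCP) lies midway between the tips of the shut fingers; the grasp point (between the pads) lies 19 mm behind it; z points along the fingers, y is the line along which they close (so a half turn about z gives the same grasp; the last joint's range is limited). The gripper opens to 87 mm and grips with 3 to 60 N. Pads are 19 mm wide; open, the fingers measure 117 mm over their backs; the gripper's body (75 mm by 190 mm) begins 51 mm behind the grasp point.
Start: joints at [-1.32, 0.332, -0.065, 1.46, 0.022, 1.35, -0.088], TCP at [0.169, 0.602, 0.223] pointing down, gripper open.
Joint ranges: [-2.6, 2.6], [-0.5, 2.12], [-1.47, 1.34], [0.16, 2.42], [-1.27, 4.41], [0.06, 2.06], [-2.6, 2.6]. Speed limits (rad/s): [2.22, 2.22, 2.79, 2.79, 3.14, 3.14, 3.14].

### API

Orientations are given as a unit quaternion [x, y, z, w].
In Python, from bench import r gives the robot as it stands.
- The arm moves only by the tool arm_command, never from a script. Its arguments are lists of equal length, an entry for each row: "xyz": the shift along the world's x, y, z in m, a list of three; "rot": the turn, a rotation vector about the world's x, y, z in rad, a list of three. In form: {"xyz": [[tx, ty, tz], ...], "rot": [[ax, ay, az], ...]}. A call has 1 to 20 rows; each row is the pose to reach, as a shift and turn from the pose commanded when the call began; what a row does not reach only later rows make up. A row lasts 1/12 s, in which the tool goes at most 41.7 mm and 7.16 degrees, less where a joint would pass 70% of its speed; a pose out of reach is approached as far as the arm can. A call with a gripper value outside its range is refused whole. "grip" is the opening, from 0 (shut) to 1 (fully open), set as the call begins (left out, the last holds). The fingers move at their own pace and stop on an object; "squeeze" is the grip in N (left out, the last holds). Time passes only in rows, so rows that repeat a pose let the fingers close. It gives the time, the measured TCP pose, the force, the opening and the grip force at its end, in the units of the state.
- r.read_state(): the state, without advancing time (a new reading comes with each control period).
- r.camera(name): name is "scene" or "top"; returns the picture (384x512x3 uint8, red, green, blue); there is no depth.
- r.camera_model(name): a dict with "fx", "fy", "cx", "cy" (pixels), "k1" (the pictures are not rectified: a ray, as slopes to the right and down, at radius r is drawn at 1 + k1 r^2 times it, then the intrinsics apply), "T" (4x4, takes a point from camera to world coordinates). Camera axes: x right, y up, looking along -z (the intrinsics and any distortion apply to the point x, -y, -z); pixel columns grow to the right and rows downward; lengths in m; the calibration is good to about 2 mm. A picture is of the moment at which its call begins. camera_model takes no time and is no camera call.
- r.close_job(): hands the job in; it is judged then, once.
Trained networks look in the newest picture that a camera, given by its name, has taken for a name from the list of things; names that differ only in an ending like _2 or _b are one class to them, and where a whole thing is asked for, a point or a joint stands for the part that bears it (a point fixed in the world has none). Each returns a list of dicts, best first, with "conf" (0 to 1); they miss things now and then, are a little off and sometimes report something else, mostly with a low value. They report only what shows in the picture. A call takes as long as a camera call. They do not tell look-alikes from the thing itself.
- r.look_for(label, camera): "at" ([x, y, z] in m, in the coordinates of the camera as it stood for that picture, good to about 4 mm: the middle of the surface that is visible of it).
- r.spot_point(label, camera): "at" ([x, y, z] in m, in the coordinates of the camera as it stood for that picture, good to about 4 mm: a listed point, or the origin of a listed thing).
The state is a dict: "time": time; "joint_positions": joint angles; "joint_vel": joint speeds; "joint_torque": joint torques, N m; "ee_pos": TCP position; "eef_rot": TCP orientation; "ft_force": force on the tool from outside, world axes, zero at the start; "torque": the same for the moment, N m; "width": finger opening in m; "grip_force": force on a finger pad.
Only numpy, scipy, OpenCV 4.12 (cv2) and the standard library are available. Lean on these libraries where they do the work, as an engineer would, in place of code of your own. Each camera call takes 0.05 s, during which the arm holds its last target. There are 200 camera calls.

## Working session

There is one attempt and no reset: what is moved stays moved. The work goes in short steps, Python scripts to look and compute and a tool call to move; the robot and the scene stay as the last step left them, time stands still between calls to the robot, and variables do not carry over. Pictures are saved under pics/ and viewed, at most 10 in all, crops included, and the job is handed in when it is done.

Besides the shell and the picture viewer there is one more tool, called after "Emit:" by a JSON object that holds its "name" and its "arguments", one argument or row to a line. arm_command: Moves the arm, as the interface text tells. Its arguments: {"type":"object","properties":{"xyz":{"type":"array"},"rot":{"type":"array"},"grip":{"type":"number"},"squeeze":{"type":"number"}},"required":["xyz","rot"]}

```bash
ls; mkdir -p pics; cat > h.py <<'E'
import numpy as np, cv2
from bench import r
def W(cam,p):
    T=np.array(r.camera_model(cam)["T"]); return (T@np.append(p,1))[:3]
def px(cam,P):
    m=r.camera_model(cam); c=np.linalg.inv(np.array(m["T"]))@np.append(P,1)
    a=np.array([c[0],-c[1]])/-c[2]; a=a*(1+m["k1"]*(a@a)); return np.round([m["fx"]*a[0]+m["cx"],m["fy"]*a[1]+m["cy"]],1)
def ray(cam,u,v,z):
    m=r.camera_model(cam); d=np.array([(u-m["cx"])/m["fx"],(v-m["cy"])/m["fy"]]); a=d.copy()
    for _ in range(20): a=d/(1+m["k1"]*(a@a))
    T=np.array(m["T"]); D=T[:3,:3]@np.array([a[0],-a[1],-1]); o=T[:3,3]; return o+D*(z-o[2])/D[2]
def save(cam,n): 
    im=r.camera(cam); cv2.imwrite(f"pics/{n}.png",im[:,:,::-1]); return im
E
python3 - <<'E'
from h import *
a=save("top","top0"); b=save("scene","sc0")
cv2.imwrite("pics/both0.png",cv2.resize(np.vstack([a,b]),(512,768))[:, :, ::-1])
cv2.imwrite("pics/b0.png",cv2.resize(np.hstack([a,b]),(800,300))[:,:,::-1])
for c in("top","scene"):
  for l in("red_tray_grip","funnel_mouth","steel_ball_1_center"):
    for d in r.spot_point(l,c)[:5]:
      w=W(c,d["at"]); print(c,l,round(d["conf"],2),w.round(3),px(c,w))
s=r.read_state(); print(s["time"],s["ee_pos"],s["eef_rot"],s["width"])
E
```

```text
pics
top red_tray_grip 0.89 [ 0.538 -0.204  0.032] [341.4 170.9]
top red_tray_grip 0.86 [ 0.394 -0.112  0.031] [310.8 221.5]
top red_tray_grip 0.63 [0.364 0.149 0.029] [217.1 232.8]
top funnel_mouth 0.81 [0.502 0.066 0.137] [245.8 175.6]
top steel_ball_1_center 0.47 [ 0.477 -0.19   0.008] [335.8 193.5]
scene red_tray_grip 0.88 [ 0.541 -0.206  0.03 ] [353.1 259.9]
scene red_tray_grip 0.78 [ 0.389 -0.11   0.034] [266.9 257.2]
scene red_tray_grip 0.58 [0.364 0.151 0.032] [202.2 209.5]
scene funnel_mouth 0.94 [0.503 0.063 0.137] [267.5 172.8]
scene steel_ball_1_center 0.58 [ 0.478 -0.187  0.01 ] [323.3 272.7]
0.4 [0.1689834  0.60168503 0.22245871] [ 1.36474211e-01  9.90643622e-01 -6.31708975e-05  4.87466972e-07] 0.08672509139523855
```

View pics/top0.png

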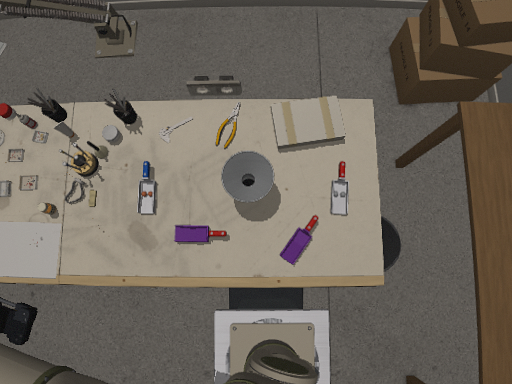

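View pics/sc0.png

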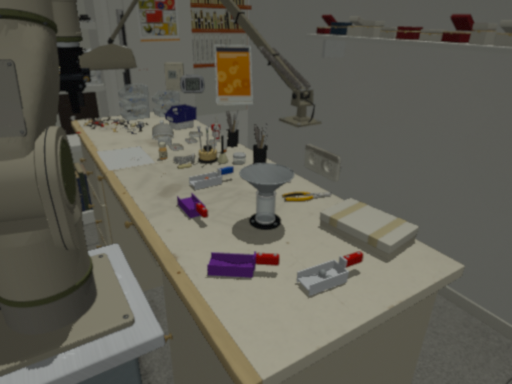

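```bash
python3 - <<'E'
from h import *
a=cv2.imread("pics/top0.png"); b=cv2.imread("pics/sc0.png")
ca=cv2.resize(a[150:230,310:370],(450,600),interpolation=2); cb=cv2.resize(b[240:305,285:375],(350,253),interpolation=2)
o=np.zeros((600,800,3),np.uint8); o[:,:450]=ca; o[:253,450:]=cb; cv2.imwrite("pics/crop1.png",o)
hsv=cv2.cvtColor(a,cv2.COLOR_BGR2HSV)
def ax(m,off,z):
    p=np.argwhere(m)[:,::-1]+off; w=np.array([ray("top",u,v,z)[:2] for u,v in p]); c=w.mean(0)
    d=np.linalg.svd(w-c)[2][0]; return len(p),c.round(4),np.degrees(np.arctan2(d[1],d[0])).round(1)
s=hsv[150:230,310:370]; off=[310,150]
print("red",ax((s[...,1]>150)&((s[...,0]<8)|(s[...,0]>172)),off,.044))
m=(s[...,1]<35)&(s[...,2]>90)
n,l,st,_=cv2.connectedComponentsWithStats(m.astype(np.uint8)); print(st[1:][st[1:,4]>30]); k=1+st[1:,4].argmax()
print("pan",ax(l==k,off,.02))
E
```

```text
red (116, array([ 0.4776, -0.1656]), np.float64(149.7))
[[ 20  27  19  38 547]]
pan (547, array([ 0.4649, -0.1976]), np.float64(174.6))
```

View pics/crop1.png

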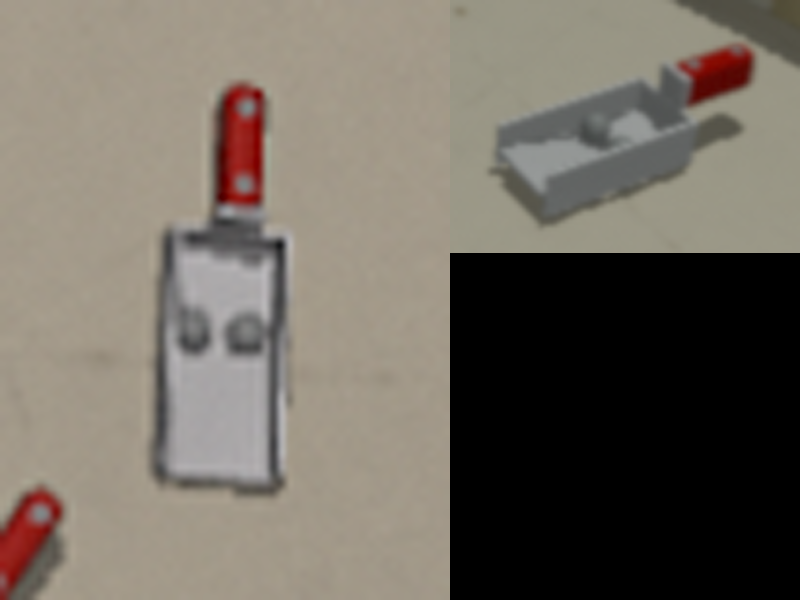

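The candidates in the top view are: an aluminium tray with a red handle and two grey balls at (341,171), purple pans with red handles at (311,221) and (217,233), and a blue-handled tray with coppery balls at (146,170). The crop confirms that the first one is the tray I want. Its handle is at crop (241,146) and its lip at crop (219,483).

```bash
python3 - <<'E'
from h import *
h=ray("top",342.1,169.5,.044);l=ray("top",339.2,214.4,.02);b=ray("top",335.8,193.5,.012)
k=ray("top",340.8,182,.03)
print(h,l,k); 
for p in(l,k): d=p-h; print(np.degrees(np.arctan2(d[1],d[0])),np.hypot(*d[:2]))
hs=ray("scene",353.1,259.9,.032);print(hs)
E
```

```text
[ 0.5396816  -0.20387202  0.044     ] [ 0.4149819  -0.19516848  0.02      ] [ 0.50651063 -0.20159634  0.03      ]
176.00745891568695 0.12500306831516855
176.0753958526271 0.03324893944731778
[ 0.5391453  -0.20704457  0.032     ]
```

Emit:
{"name": "arm_command", "arguments": {
  "xyz": [
    [0.28,-0.35,0.02],
    [0.28,-0.35,0.02],
    [0.28,-0.35,0.02],
    [0.28,-0.35,0.02],
    [0.28,-0.35,0.02],
    [0.28,-0.35,0.02],
    [0.28,-0.35,0.02],
    [0.28,-0.35,0.02],
    [0.28,-0.35,0.02],
    [0.28,-0.35,0.02],
    [0.28,-0.35,0.02],
    [0.28,-0.35,0.02],
    [0.37,-0.807,-0.06],
    [0.37,-0.807,-0.02],
    [0.37,-0.807,-0.02],
    [0.37,-0.807,-0.02],
    [0.37,-0.807,-0.02],
    [0.37,-0.807,-0.02],
    [0.37,-0.807,-0.02],
    [0.37,-0.807,-0.02]
  ],
  "rot": [
    [0,0,0.195],
    [0,0,0.195],
    [0,0,0.195],
    [0,0,0.195],
    [0,0,0.195],
    [0,0,0.195],
    [0,0,0.195],
    [0,0,0.195],
    [0,0,0.195],
    [0,0,0.195],
    [0,0,0.195],
    [0,0,0.195],
    [0,0,0.195],
    [0,0,0.195],
    [0,0,0.195],
    [0,0,0.195],
    [0,0,0.195],
    [0,0,0.195],
    [0,0,0.195],
    [0,0,0.195]
  ],
  "grip": 1
}}

```text
time: 2.07
ee_pos: [0.5132, -0.0755, 0.2132]
eef_rot: [0.039, 0.999, 0.0, 0.0]
ft_force: [1.2, -0.1, 0.1]
width: 0.0869
grip_force: 0.0
```

Emit:
{"name": "arm_command", "arguments": {
  "xyz": [
    [0.02,-0.1,-0.05],
    [0.02,-0.1,-0.05],
    [0.02,-0.1,-0.05],
    [0.02,-0.1,-0.05],
    [0.02,-0.1,-0.05],
    [0.02,-0.1,-0.05]
  ],
  "rot": [
    [0,0,0],
    [0,0,0],
    [0,0,0],
    [0,0,0],
    [0,0,0],
    [0,0,0]
  ]
}}

```text
time: 2.57
ee_pos: [0.5333, -0.173, 0.163]
eef_rot: [0.039, 0.999, 0.0, -0.0]
ft_force: [-0.2, -0.0, 0.0]
width: 0.0868
grip_force: 0.0
```

```bash
python3 - <<'E'
from h import *
s=r.read_state(); print(s["time"],s["ee_pos"],s["eef_rot"],s["joint_positions"])
R=cv2.Rodrigues
from scipy.spatial.transform import Rotation as Q
y=Q.from_quat(s["eef_rot"]).as_matrix()[:,1]; print("tool y deg",np.degrees(np.arctan2(y[1],y[0])))
save("top","t2")
for d in r.spot_point("red_tray_grip","top")[:3]: print(d["conf"],W("top",d["at"]).round(4))
E
```

```text
2.5667 [ 0.53333773 -0.17295978  0.16304123] [ 3.90944206e-02  9.99235488e-01  2.51879906e-04 -4.37984655e-05] [-0.29228433  0.25583015  0.61402174  1.74215739 -0.15798475  1.19335451
  1.85751048]
tool y deg 85.5189657643375
0.57 [ 0.3945 -0.1117  0.0289]
```

Emit:
{"name": "arm_command", "arguments": {
  "xyz": [
    [0.006,-0.032,0],
    [0.006,-0.032,-0.04],
    [0.006,-0.032,-0.075],
    [0.006,-0.032,-0.105],
    [0.006,-0.032,-0.125],
    [0.006,-0.032,-0.14],
    [0.006,-0.032,-0.149],
    [0.006,-0.032,-0.149],
    [0.006,-0.032,-0.149]
  ],
  "rot": [
    [0,0,0],
    [0,0,0],
    [0,0,0],
    [0,0,0],
    [0,0,0],
    [0,0,0],
    [0,0,0],
    [0,0,0],
    [0,0,0]
  ]
}}

```text
time: 3.42
ee_pos: [0.5397, -0.2052, 0.0147]
eef_rot: [0.039, 0.999, 0.0, 0.0]
ft_force: [0.4, -0.7, -0.1]
width: 0.087
grip_force: 0.0
```

Emit:
{"name": "arm_command", "arguments": {
  "xyz": [
    [0,0,0],
    [0,0,0],
    [0,0,0],
    [0,0,0],
    [0,0,0],
    [0,0,0],
    [0,0,0],
    [0,0,0],
    [0,0,0],
    [0,0,0],
    [0,0,0],
    [0,0,0]
  ],
  "rot": [
    [0,0,0],
    [0,0,0],
    [0,0,0],
    [0,0,0],
    [0,0,0],
    [0,0,0],
    [0,0,0],
    [0,0,0],
    [0,0,0],
    [0,0,0],
    [0,0,0],
    [0,0,0]
  ],
  "grip": 0,
  "squeeze": 25
}}

```text
time: 4.42
ee_pos: [0.5391, -0.2057, 0.014]
eef_rot: [0.039, 0.999, 0.0, -0.0]
ft_force: [0.2, -2.5, 0.2]
width: 0.016
grip_force: 24.9
```

Emit:
{"name": "arm_command", "arguments": {
  "xyz": [
    [0,0,0.005],
    [0,0,0.012],
    [0,0,0.022],
    [0,0,0.035],
    [0,0,0.05],
    [0,0,0.05],
    [0,0,0.05]
  ],
  "rot": [
    [0,0,0],
    [0,0,0],
    [0,0,0],
    [0,0,0],
    [0,0,0],
    [0,0,0],
    [0,0,0]
  ]
}}

```text
time: 5.0
ee_pos: [0.54, -0.206, 0.0654]
eef_rot: [0.039, 0.999, -0.0, 0.001]
ft_force: [0.3, 0.4, -2.1]
width: 0.0159
grip_force: 24.9
```

```bash
python3 - <<'E'
from h import *
s=r.read_state(); print(s["time"],s["ee_pos"],s["eef_rot"],s["width"],s["torque"])
a=save("top","t3"); b=save("scene","s3")
cv2.imwrite("pics/c3.png",np.hstack([cv2.resize(a[140:240,290:390],(400,400))[:,:,::-1],cv2.resize(b[180:300,270:390],(400,400))[:,:,::-1]]))
for c in("top","scene"):
  for l in("red_tray_grip","steel_ball_1_center","funnel_mouth"):
    for d in r.spot_point(l,c)[:3]: w=W(c,d["at"]);print(c,l,round(d["conf"],2),w.round(4),px(c,w))
E
```

```text
5.0 [ 0.53998269 -0.20601303  0.06539015] [ 3.93142099e-02  9.99226048e-01 -1.77749152e-05  1.30277278e-03] 0.01594057372153425 [ 0.05216221 -0.11413982 -0.00294604]
top red_tray_grip 0.87 [ 0.3963 -0.1102  0.0311] [310.  220.8]
top red_tray_grip 0.63 [0.3656 0.147  0.0299] [217.6 232.2]
top funnel_mouth 0.55 [0.5027 0.064  0.1386] [246.4 175.1]
scene red_tray_grip 0.93 [ 0.5388 -0.208   0.0848] [356.8 238.5]
scene red_tray_grip 0.61 [ 0.3908 -0.1117  0.0349] [267.9 257.1]
scene steel_ball_1_center 0.48 [ 0.4753 -0.1942  0.063 ] [327.3 253.5]
scene funnel_mouth 0.78 [0.5019 0.0652 0.1358] [266.5 173.1]
```

View pics/c3.png

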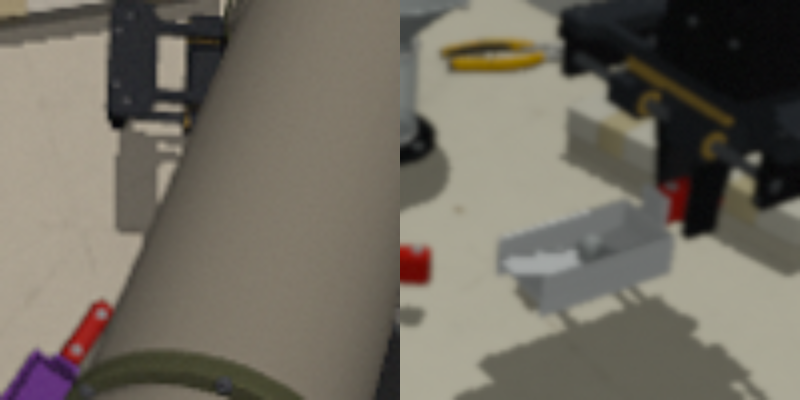

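The handle is gripped, the tray is level and the balls are still in the pan. Next I lift it and carry it gently to the funnel.

Emit:
{"name": "arm_command", "arguments": {
  "xyz": [
    [0,0,0.005],
    [0,0,0.017],
    [0,0,0.037],
    [0,0,0.062],
    [0,0,0.087],
    [0,0,0.112],
    [0,0,0.132],
    [0,0,0.147],
    [0,0,0.155],
    [0,0,0.16],
    [0,0,0.16]
  ],
  "rot": [
    [0,0,0],
    [0,0,0],
    [0,0,0],
    [0,0,0],
    [0,0,0],
    [0,0,0],
    [0,0,0],
    [0,0,0],
    [0,0,0],
    [0,0,0],
    [0,0,0]
  ]
}}

```text
time: 6.32
ee_pos: [0.5393, -0.206, 0.2249]
eef_rot: [0.039, 0.999, 0.0, 0.001]
ft_force: [0.0, 0.3, -0.4]
width: 0.0155
grip_force: 24.9
```

Emit:
{"name": "arm_command", "arguments": {
  "xyz": [
    [0.002,0.005,0],
    [0.006,0.014,0],
    [0.012,0.028,0],
    [0.021,0.047,0],
    [0.031,0.071,0],
    [0.041,0.094,0],
    [0.052,0.118,0],
    [0.062,0.141,0],
    [0.072,0.165,0],
    [0.083,0.188,0],
    [0.093,0.212,0],
    [0.101,0.23,0],
    [0.107,0.245,0],
    [0.111,0.254,0],
    [0.1135,0.2587,0],
    [0.1135,0.2587,0],
    [0.1135,0.2587,0],
    [0.1135,0.2587,0]
  ],
  "rot": [
    [0,0,0],
    [0,0,0],
    [0,0,0],
    [0,0,0],
    [0,0,0],
    [0,0,0],
    [0,0,0],
    [0,0,0],
    [0,0,0],
    [0,0,0],
    [0,0,0],
    [0,0,0],
    [0,0,0],
    [0,0,0],
    [0,0,0],
    [0,0,0],
    [0,0,0],
    [0,0,0]
  ]
}}

```text
time: 7.82
ee_pos: [0.6525, 0.0511, 0.2242]
eef_rot: [0.04, 0.999, -0.0, 0.0]
ft_force: [-0.1, 0.0, -0.9]
width: 0.0156
grip_force: 24.9
```

```bash
python3 - <<'E'
from h import *
from scipy.spatial.transform import Rotation as Q
s=r.read_state(); print(s["time"],s["ee_pos"],s["joint_positions"],s["ft_force"])
y=Q.from_quat(s["eef_rot"]).as_matrix()[:,1]; a=np.radians(np.degrees(np.arctan2(y[1],y[0]))+90); h=np.array([np.cos(a),np.sin(a)]);print(h)
a=save("top","t4"); b=save("scene","s4")
cv2.imwrite("pics/c4.png",np.hstack([cv2.resize(a[110:250,180:320],(400,400))[:,:,::-1],cv2.resize(b[90:240,220:370],(400,400))[:,:,::-1]]))
for c in("top","scene"):
  for l in("red_tray_grip","steel_ball_1_center"):
    for d in r.spot_point(l,c)[:4]: w=W(c,d["at"]);print(c,l,round(d["conf"],2),w.round(4),px(c,w))
E
```

```text
7.8167 [0.65245694 0.05105886 0.22418885] [-0.52182514  0.42389222  0.51616387  1.39781779 -0.20799371  1.37385971
  1.48665813] [-0.11526476  0.04808012 -0.88658046]
[-0.9967286   0.08082145]
top red_tray_grip 0.8 [0.3661 0.1515 0.0323] [216. 232.]
top red_tray_grip 0.68 [ 0.3935 -0.1091  0.0335] [309.8 221.7]
scene red_tray_grip 0.75 [0.6541 0.0471 0.2453] [322.1 123.8]
scene red_tray_grip 0.74 [0.362  0.1512 0.0319] [201.4 209.6]
scene red_tray_grip 0.73 [ 0.3877 -0.1112  0.0329] [266.5 258.3]
```

View pics/c4.png

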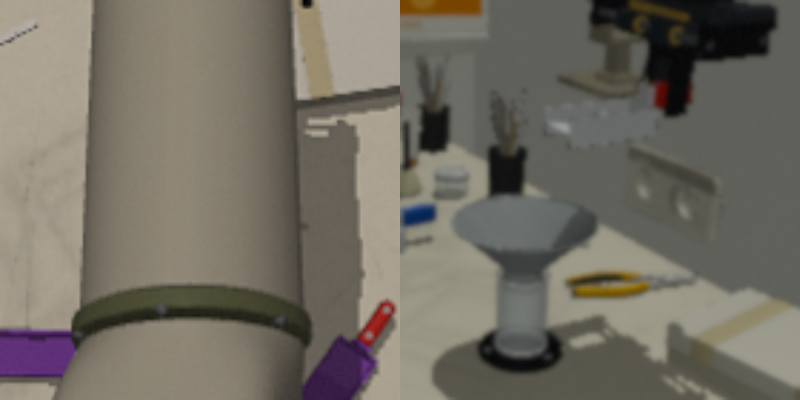

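Emit:
{"name": "arm_command", "arguments": {
  "xyz": [
    [0.0,0.0,-0.004],
    [0.001,0.001,-0.01],
    [0.0015,0.001,-0.018],
    [0.0015,0.001,-0.027],
    [0.0015,0.001,-0.036],
    [0.0015,0.001,-0.044],
    [0.0015,0.001,-0.05],
    [0.0015,0.001,-0.053],
    [0.0015,0.001,-0.053],
    [0.0015,0.001,-0.053]
  ],
  "rot": [
    [-0.001,-0.012,0],
    [-0.002,-0.03,0],
    [-0.004,-0.05,0],
    [-0.006,-0.07,0],
    [-0.007,-0.09,0],
    [-0.009,-0.107,0],
    [-0.01,-0.117,0],
    [-0.01,-0.122,0],
    [-0.01,-0.122,0],
    [-0.01,-0.122,0]
  ]
}}

```text
time: 8.95
ee_pos: [0.6542, 0.0538, 0.1712]
eef_rot: [0.039, 0.997, -0.003, 0.061]
ft_force: [-0.1, 0.2, -1.4]
width: 0.0158
grip_force: 24.9
```

```bash
python3 - <<'E'
from h import *
from scipy.spatial.transform import Rotation as Q
s=r.read_state(); print(s["time"],s["ee_pos"],s["joint_positions"],s["ft_force"])
M=Q.from_quat(s["eef_rot"]).as_matrix(); print(-M[:,2])
h=np.array([-.9967,.0808]);p=s["ee_pos"]
L=np.array([.5025-.03*h[0],.0645-.03*h[1],.156]); t0=np.arcsin(-M[:,2][:2]@h); print(t0)
for d in np.radians(np.r_[7:39:2, 39]):
    q=np.array([*(L[:2]-.123*np.cos(d)*h),L[2]+.123*np.sin(d)])-p; print(np.degrees(d).round(),q.round(4),((d-t0)*np.array([-h[1],h[0]])).round(3))
b=save("scene","s5"); cv2.imwrite("pics/c5.png",cv2.resize(b[90:240,220:370],(500,500))[:,:,::-1])
E
```

```text
8.95 [0.65420701 0.05383805 0.17119887] [-0.57194602  0.36549798  0.51229047  1.58874866 -0.17203103  1.11462654
  1.45993095] [-0.14609409  0.18115837 -1.38921355]
[-0.12175622  0.00981967  0.99251146]
0.12245364975917568
7.0 [-0.0001 -0.0016 -0.0002] [0. 0.]
9.0 [-0.0007 -0.0016  0.004 ] [-0.003 -0.035]
11.0 [-0.0015 -0.0015  0.0083] [-0.006 -0.069]
13.0 [-0.0024 -0.0014  0.0125] [-0.008 -0.104]
15.0 [-0.0034 -0.0014  0.0166] [-0.011 -0.139]
17.0 [-0.0046 -0.0013  0.0208] [-0.014 -0.174]
19.0 [-0.0059 -0.0012  0.0248] [-0.017 -0.208]
21.0 [-0.0074 -0.001   0.0289] [-0.02  -0.243]
23.0 [-0.009  -0.0009  0.0329] [-0.023 -0.278]
25.0 [-0.0107 -0.0008  0.0368] [-0.025 -0.313]
27.0 [-0.0126 -0.0006  0.0406] [-0.028 -0.348]
29.0 [-0.0146 -0.0005  0.0444] [-0.031 -0.382]
31.0 [-0.0167 -0.0003  0.0482] [-0.034 -0.417]
33.0 [-0.019  -0.0001  0.0518] [-0.037 -0.452]
35.0 [-0.0214  0.0001  0.0554] [-0.039 -0.487]
37.0 [-0.0239  0.0003  0.0588] [-0.042 -0.522]
39.0 [-0.0265  0.0005  0.0622] [-0.045 -0.556]
```

View pics/c5.png

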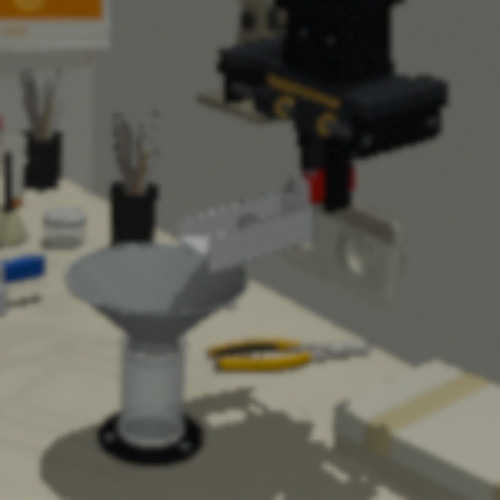

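The lip sits over the near part of the mouth and the ball is still in the pan. I'll tilt slowly about the lip.

Emit:
{"name": "arm_command", "arguments": {
  "xyz": [
    [0,-0.001,0.002],
    [-0.0005,-0.001,0.004],
    [-0.001,-0.001,0.006],
    [-0.0015,-0.001,0.0083],
    [-0.002,-0.001,0.0105],
    [-0.0024,-0.001,0.0125],
    [-0.003,-0.001,0.0146],
    [-0.0034,-0.001,0.0166],
    [-0.004,-0.001,0.0187],
    [-0.0046,-0.001,0.0208],
    [-0.0052,-0.001,0.0228],
    [-0.0059,-0.001,0.0248],
    [-0.0066,-0.001,0.0268],
    [-0.0074,-0.001,0.0289],
    [-0.0082,-0.001,0.0309],
    [-0.009,-0.001,0.0329],
    [-0.0098,-0.001,0.0349],
    [-0.0107,-0.001,0.0368],
    [-0.0116,-0.001,0.0387],
    [-0.0126,-0.001,0.0406]
  ],
  "rot": [
    [-0.001,-0.017,0],
    [-0.003,-0.035,0],
    [-0.004,-0.052,0],
    [-0.006,-0.069,0],
    [-0.007,-0.087,0],
    [-0.008,-0.104,0],
    [-0.01,-0.122,0],
    [-0.011,-0.139,0],
    [-0.013,-0.156,0],
    [-0.014,-0.174,0],
    [-0.015,-0.191,0],
    [-0.017,-0.208,0],
    [-0.018,-0.226,0],
    [-0.02,-0.243,0],
    [-0.021,-0.26,0],
    [-0.023,-0.278,0],
    [-0.024,-0.295,0],
    [-0.025,-0.313,0],
    [-0.027,-0.33,0],
    [-0.028,-0.348,0]
  ]
}}

```text
time: 10.67
ee_pos: [0.6414, 0.0529, 0.2118]
eef_rot: [0.038, 0.971, -0.01, 0.234]
ft_force: [0.1, -0.9, -1.8]
width: 0.0158
grip_force: 24.9
```

Emit:
{"name": "arm_command", "arguments": {
  "xyz": [
    [-0.001,0,0.002],
    [-0.002,0,0.0038],
    [-0.003,0,0.0057],
    [-0.0041,0,0.0076],
    [-0.0052,0,0.0094],
    [-0.0064,0,0.0112],
    [-0.0076,0.001,0.013],
    [-0.0088,0.001,0.0148],
    [-0.01,0.001,0.0165],
    [-0.0113,0.001,0.0182],
    [-0.0113,0.001,0.0182],
    [-0.0113,0.001,0.0182],
    [-0.0113,0.001,0.0182],
    [-0.0113,0.001,0.0182],
    [-0.0113,0.001,0.0182],
    [-0.0113,0.001,0.0182]
  ],
  "rot": [
    [-0.001,-0.017,0],
    [-0.003,-0.035,0],
    [-0.004,-0.052,0],
    [-0.006,-0.069,0],
    [-0.007,-0.087,0],
    [-0.008,-0.104,0],
    [-0.01,-0.122,0],
    [-0.011,-0.139,0],
    [-0.013,-0.156,0],
    [-0.014,-0.174,0],
    [-0.014,-0.174,0],
    [-0.014,-0.174,0],
    [-0.014,-0.174,0],
    [-0.014,-0.174,0],
    [-0.014,-0.174,0],
    [-0.014,-0.174,0]
  ]
}}

```text
time: 12.0
ee_pos: [0.6303, 0.0538, 0.2297]
eef_rot: [0.037, 0.948, -0.013, 0.317]
ft_force: [-0.4, 0.1, -1.7]
width: 0.016
grip_force: 24.9
```

```bash
python3 - <<'E'
from h import *
s=r.read_state(); print(s["time"],s["ee_pos"],s["eef_rot"],s["ft_force"])
b=save("scene","s6"); cv2.imwrite("pics/c6.png",cv2.resize(b[110:240,210:340],(600,600),interpolation=2)[:,:,::-1])
for d in r.spot_point("steel_ball_1_center","scene")[:4]: w=W("scene",d["at"]);print(round(d["conf"],2),w.round(4),px("scene",w))
E
```

```text
12.0 [0.63032988 0.05378966 0.22974733] [ 0.03739722  0.94755434 -0.01310573  0.31712847] [-0.38925902  0.10404109 -1.65454913]
```

View pics/c6.png

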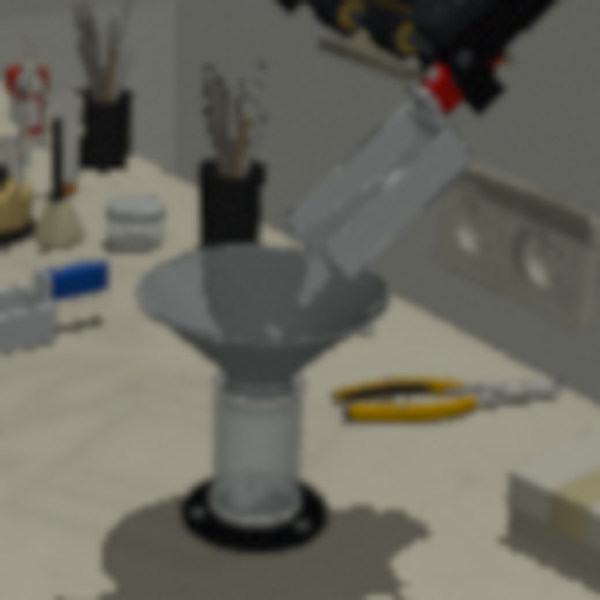

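```bash
python3 - <<'E'
from h import *
a=[cv2.imread(f"pics/{n}.png").mean(2) for n in("sc0","s5","s6")]
for i in(0,1):
  d=np.abs(a[2]-a[i]); print(i); print(d[170:228:2,252:288:2].astype(int))
E
```

```text
0
[[ 4 21 26 27 26 26 25 24 24 23 24 22  2  5  2 23 21 17]
 [ 4 21 27 27 26 26 25 24 24 23 23 19  2  1 17 24 25 26]
 [ 5  9 28 27 26 25 24 24 23 23 22 12  3 16 23 24 26 28]
 [ 6  3 28 27 26 25 25 24 24 23 23 19 16 24 24 25 26 29]
 [ 5  2 24 28 27 25 25 24 22 23 23 22 23 24 26 27 28 30]
 [ 1  3  8 27 26 26 25 23 10 18 23 23 25 26 27 29 32 31]
 [ 7  5 11 25 26 27 27 26 11  8 27 27 25 28 30 23 11  0]
 [ 3  2  2  0  7 12 13 12 10  7 14 16 12  3  0  3  6  6]
 [ 5  4  4  2  4  3  3  3  2  3  3  3  3  4  6  6  7  7]
 [ 6  5  4  3  4  4  3  3  3  3  3  4  3  6  6  6  6  6]
 [ 6  7  6  5  3  3  3  3  4  3  3  4  5  6  6  7  7  7]
 [ 7  7  5  5  3  5  4  4  3  3  3  5  6  6  6  6  6  6]
 [ 6  6  6  4  4  3  4  4  5  4  4  5  6  7  6  6  4  4]
 [ 6  6  5  6  6  5  4  4  4  4  6  5  6  6  7  5  4  3]
 [ 7  6  5  5  5  4  5  6  6  5  5  6  6  6  5  5  5  3]
 [ 6  7  6  6  4  6  5  5  5  5  4  6  6  6  6  6  5  4]
 [ 6  5  4  5  5  4  6  6  5  5  5  6  6  6  6  6  6  6]
 [ 7  6  6  4  5  5  6  6  5  5  5  6  6  6  7  6  7  6]
 [ 6  6  6  6  5  6  6  6  6  5  5  5  5  7  7  6  7  7]
 [ 7  6  5  6  
[... 1511 characters left out ...]
 1  1  0  1  0]
 [ 1  1  1  2  1  1  1  1  1  1  0  0  1  1  1  1  1  1]
 [ 1  1  1  0  0  0  0  1  1  0  0  1  1  0  1  1  0  5]
 [ 1  1  0  0  1  0  0  0  1  1  1  1  0  4 14 35 36 54]
 [ 1  1  1  1  1  0  1  1  1  0  1 16 34 52 60 65 65 64]
 [ 1  1  0  1  1  3  5  7  5  1  3 26 61 64 65 65 65 64]
 [ 0  0  0  1  0  0  5  3  4  1  1  8 45 61 63 37 14 13]
 [ 0  0  1  0 13 21 15 14  5  1  1  1 10 40 59 29  2  8]
 [ 0  1  1  0 13 21 16  6  1  2  1  2  1  8 45 61 44 52]
 [ 0  0  2  3  1  6  3  1  0  0  1  0  1  1 12 27 27  9]
 [ 2  0  1  2  3  3  2  2  1  1  0  0  2  0  0  1  0  1]
 [ 2  3  1  0  1  0  2  0  0  0  0  1  1  1  0  1  0  0]
 [ 0  0  1  0  2  2  0  1  1  1  0  0  1  1  1  0  0  0]]
```

```bash
python3 - <<'E'
from h import *
a,b=[cv2.imread(f"pics/{n}.png")[165:227,245:290] for n in("s5","s6")]
f=lambda i:cv2.convertScaleAbs(cv2.resize(i,(396,546),interpolation=2),alpha=1.6,beta=-60)
cv2.imwrite("pics/c7.png",np.hstack([f(a),f(b)]))
for p in([.5025,.0645,.02],[.5025,.0645,.036]): print(px("scene",p))
E
```

```text
[265.4 214.4]
[265.6 208.9]
```

View pics/c7.png

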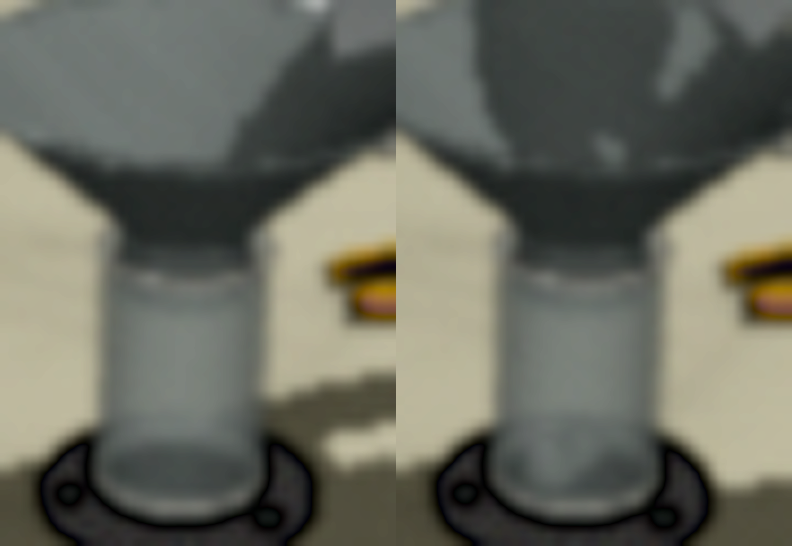

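The jar now shows two blobs on its floor, at crop (545,465) and (580,440), and the tray looks empty. I'll raise it, level it and carry it back.

Emit:
{"name": "arm_command", "arguments": {
  "xyz": [
    [0.005,0,0.015],
    [0.01,0,0.03],
    [0.015,0,0.035],
    [0.02,0,0.035],
    [0.024,0,0.035],
    [0.024,0,0.035],
    [0.024,0,0.035],
    [0.024,0,0.035],
    [0.024,0,0.035],
    [0.024,0,0.035],
    [0.024,0,0.035],
    [0.024,0,0.035]
  ],
  "rot": [
    [0,0,0],
    [0.004,0.044,0],
    [0.01,0.124,0],
    [0.017,0.204,0],
    [0.023,0.284,0],
    [0.029,0.364,0],
    [0.036,0.444,0],
    [0.042,0.524,0],
    [0.048,0.594,0],
    [0.052,0.644,0],
    [0.052,0.644,0],
    [0.052,0.644,0]
  ]
}}

```text
time: 13.1
ee_pos: [0.6548, 0.0534, 0.2639]
eef_rot: [0.04, 0.999, -0.001, 0.0]
ft_force: [-1.1, -0.3, -1.4]
width: 0.0157
grip_force: 24.9
```

Emit:
{"name": "arm_command", "arguments": {
  "xyz": [
    [-0.002,-0.005,0],
    [-0.006,-0.014,0],
    [-0.012,-0.028,0],
    [-0.021,-0.047,0],
    [-0.031,-0.071,0],
    [-0.041,-0.094,0],
    [-0.052,-0.118,0],
    [-0.062,-0.141,0],
    [-0.072,-0.165,0],
    [-0.083,-0.188,-0.01],
    [-0.093,-0.212,-0.025],
    [-0.101,-0.23,-0.045],
    [-0.107,-0.245,-0.065],
    [-0.111,-0.254,-0.085],
    [-0.1135,-0.2587,-0.105],
    [-0.1135,-0.2587,-0.125],
    [-0.1135,-0.2587,-0.145],
    [-0.1135,-0.2587,-0.155],
    [-0.1135,-0.2587,-0.155],
    [-0.1135,-0.2587,-0.155]
  ],
  "rot": [
    [0,0,0],
    [0,0,0],
    [0,0,0],
    [0,0,0],
    [0,0,0],
    [0,0,0],
    [0,0,0],
    [0,0,0],
    [0,0,0],
    [0,0,0],
    [0,0,0],
    [0,0,0],
    [0,0,0],
    [0,0,0],
    [0,0,0],
    [0,0,0],
    [0,0,0],
    [0,0,0],
    [0,0,0],
    [0,0,0]
  ]
}}

```text
time: 14.77
ee_pos: [0.5403, -0.2053, 0.1104]
eef_rot: [0.04, 0.999, 0.0, 0.0]
ft_force: [-0.4, -0.5, -1.2]
width: 0.0156
grip_force: 24.9
```

```bash
python3 - <<'E'
from h import *
from scipy.spatial.transform import Rotation as Q
s=r.read_state(); print(s["time"],s["ee_pos"],s["ft_force"],Q.from_quat(s["eef_rot"]).as_matrix()[:,2])
b=save("scene","s8"); cv2.imwrite("pics/c8.png",np.hstack([cv2.resize(b[190:290,280:380],(400,400),interpolation=2),cv2.resize(b[150:230,225:305],(400,400),interpolation=2)])[:,:,::-1])
E
```

```text
14.7667 [ 0.54025933 -0.20527633  0.11042707] [-0.41760501 -0.54615865 -1.16491347] [ 4.16128675e-04  1.38628973e-04 -9.99999904e-01]
```

View pics/c8.png

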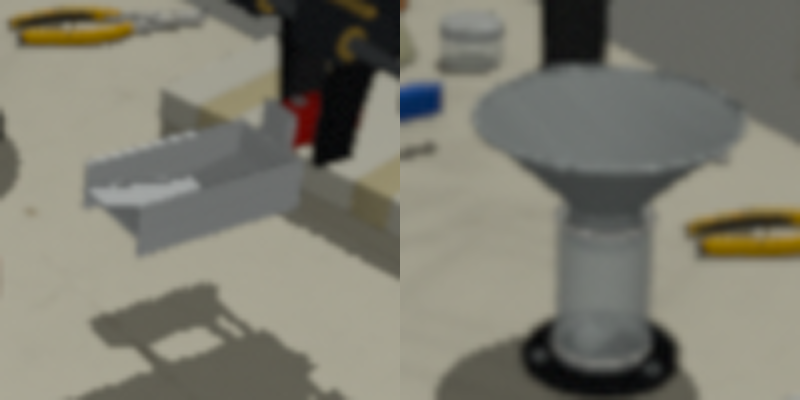

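The tray looks empty, the funnel is clear, and the measured load of 1.17 N matches an empty tray. I'll set it down.

Emit:
{"name": "arm_command", "arguments": {
  "xyz": [
    [0,0,-0.01],
    [0,0,-0.03],
    [0,0,-0.05],
    [0,0,-0.066],
    [0,0,-0.077],
    [0,0,-0.085],
    [0,0,-0.09],
    [0,0,-0.093],
    [0,0,-0.095],
    [0,0,-0.096],
    [0,0,-0.0965],
    [0,0,-0.0965]
  ],
  "rot": [
    [0,0,0],
    [0,0,0],
    [0,0,0],
    [0,0,0],
    [0,0,0],
    [0,0,0],
    [0,0,0],
    [0,0,0],
    [0,0,0],
    [0,0,0],
    [0,0,0],
    [0,0,0]
  ]
}}

```text
time: 15.82
ee_pos: [0.5411, -0.205, 0.0139]
eef_rot: [0.039, 0.999, 0.0, 0.0]
ft_force: [-1.3, 0.7, 1.3]
width: 0.0156
grip_force: 24.9
```

Emit:
{"name": "arm_command", "arguments": {
  "xyz": [
    [0,0,0],
    [0,0,0],
    [0,0,0],
    [0,0,0],
    [0,0,0],
    [0,0,0],
    [0,0,0],
    [0,0,0],
    [0,0,0],
    [0,0,0]
  ],
  "rot": [
    [0,0,0],
    [0,0,0],
    [0,0,0],
    [0,0,0],
    [0,0,0],
    [0,0,0],
    [0,0,0],
    [0,0,0],
    [0,0,0],
    [0,0,0]
  ],
  "grip": 1
}}

```text
time: 16.65
ee_pos: [0.5407, -0.2048, 0.0133]
eef_rot: [0.039, 0.999, 0.0, 0.0]
ft_force: [0.2, 0.2, 0.6]
width: 0.075
grip_force: 0.0
```

Emit:
{"name": "arm_command", "arguments": {
  "xyz": [
    [0,0,0.01],
    [0,0,0.04],
    [0,0,0.08],
    [0,0,0.12],
    [0,0,0.16],
    [0,0,0.2],
    [0,0,0.23],
    [0,0,0.23]
  ],
  "rot": [
    [0,0,0],
    [0,0,0],
    [0,0,0],
    [0,0,0],
    [0,0,0],
    [0,0,0],
    [0,0,0],
    [0,0,0]
  ]
}}

```text
time: 17.32
ee_pos: [0.5428, -0.2064, 0.2507]
eef_rot: [0.04, 0.999, -0.001, 0.005]
ft_force: [-0.0, -1.0, -0.6]
width: 0.0871
grip_force: 0.0
```

Emit:
{"name": "arm_command", "arguments": {
  "xyz": [
    [-0.09,0.455,0.02],
    [-0.09,0.455,0.02],
    [-0.09,0.455,0.02],
    [-0.09,0.455,0.02],
    [-0.09,0.455,0.02],
    [-0.09,0.455,0.02],
    [-0.09,0.455,0.02],
    [-0.09,0.455,0.02],
    [-0.09,0.455,0.02],
    [-0.09,0.455,0.02],
    [-0.09,0.455,0.02],
    [-0.09,0.455,0.02],
    [-0.27,0.68,0.02],
    [-0.27,0.68,0.02],
    [-0.27,0.68,0.02],
    [-0.27,0.68,0.02],
    [-0.27,0.68,0.02],
    [-0.27,0.68,0.02],
    [-0.27,0.68,0.02],
    [-0.27,0.68,0.02]
  ],
  "rot": [
    [0,0,0],
    [0,0,0],
    [0,0,0],
    [0,0,0],
    [0,0,0],
    [0,0,0],
    [0,0,0],
    [0,0,0],
    [0,0,0],
    [0,0,0],
    [0,0,0],
    [0,0,0],
    [0,0,0],
    [0,0,0],
    [0,0,0],
    [0,0,0],
    [0,0,0],
    [0,0,0],
    [0,0,0],
    [0,0,0]
  ]
}}

```text
time: 18.98
ee_pos: [0.2638, 0.4804, 0.2633]
eef_rot: [0.034, 0.999, 0.001, -0.001]
ft_force: [-1.5, -0.3, -0.3]
width: 0.0871
grip_force: 0.0
```

```bash
python3 - <<'E'
from h import *
s=r.read_state(); print(s["time"],s["ee_pos"],s["width"])
a=save("top","t9"); b=save("scene","s9")
f=lambda i:cv2.resize(i,(400,300),interpolation=2)
o=np.vstack([np.hstack([f(a[155:218,300:384]),f(a[145:208,205:289])]),np.hstack([f(b[240:303,290:374]),f(b[170:233,225:309])])])
cv2.imwrite("pics/c9.png",o[:,:,::-1])
for c in("top","scene"):
  for l in("red_tray_grip","steel_ball_1_center"):
    for d in r.spot_point(l,c)[:4]: w=W(c,d["at"]);print(c,l,round(d["conf"],2),w.round(4),px(c,w))
E
```

```text
18.9833 [0.26379696 0.48040881 0.26325976] 0.08713593288197255
top red_tray_grip 0.73 [0.3657 0.1498 0.0303] [216.6 232.2]
top red_tray_grip 0.7 [ 0.3922 -0.1122  0.0337] [310.9 222.1]
top red_tray_grip 0.58 [ 0.5418 -0.2087  0.032 ] [342.8 169.8]
top steel_ball_1_center 0.47 [0.5106 0.0682 0.0094] [246.2 182.5]
scene red_tray_grip 0.77 [0.3585 0.153  0.0338] [199.9 209. ]
scene red_tray_grip 0.68 [ 0.5427 -0.2043  0.0305] [353.2 259.3]
scene red_tray_grip 0.68 [ 0.3882 -0.1103  0.0312] [266.5 258.7]
```

View pics/c9.png

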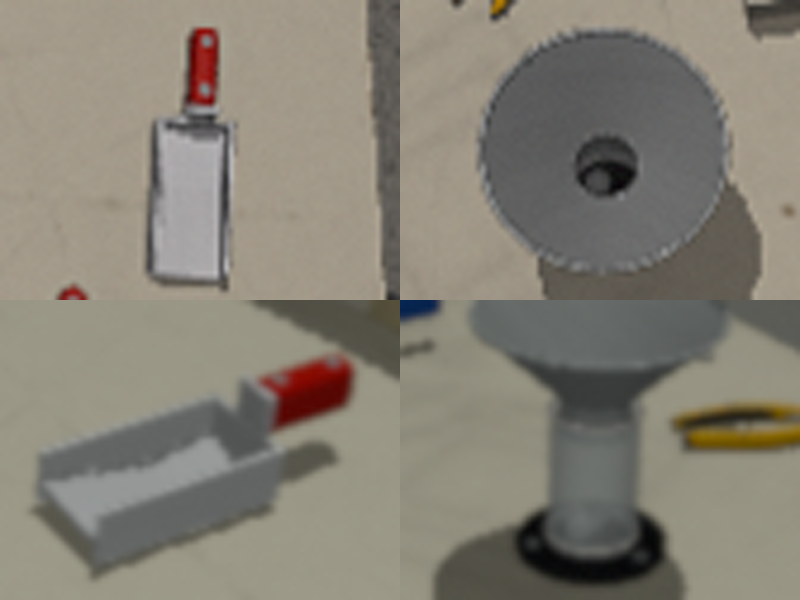

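The tray is upright and empty. The funnel is clear, with one ball visible through its stem at top pixel (246,182). Before handing in, I'll check the worktop for a stray ball.

```bash
python3 - <<'E'
from h import *
for x,y in(("top0","t9"),("sc0","s9")):
    d=np.abs(cv2.GaussianBlur(cv2.imread(f"pics/{x}.png"),(3,3),0).astype(int)-cv2.GaussianBlur(cv2.imread(f"pics/{y}.png"),(3,3),0)).max(2)
    n,l,st,c=cv2.connectedComponentsWithStats((d>16).astype(np.uint8))
    print(x,[(s[:5].tolist()) for s in st[1:] if s[4]>5])
E
```

```text
top0 [[341, 160, 6, 16, 42], [338, 164, 6, 14, 35], [343, 179, 7, 8, 32], [244, 180, 5, 6, 27], [332, 181, 8, 4, 17], [332, 189, 14, 11, 88], [347, 194, 2, 15, 19], [333, 212, 12, 2, 16], [342, 215, 4, 2, 8], [0, 244, 181, 140, 10563], [94, 283, 14, 3, 32], [214, 346, 32, 38, 761], [252, 357, 34, 27, 305], [300, 359, 15, 9, 40], [246, 368, 15, 16, 69], [255, 370, 5, 3, 6], [0, 373, 14, 11, 92], [292, 373, 30, 11, 149]]
sc0 [[48, 0, 44, 105, 2641], [91, 0, 47, 105, 2645], [23, 9, 29, 11, 90], [120, 15, 6, 4, 18], [0, 18, 19, 3, 38], [19, 25, 6, 5, 20], [25, 25, 24, 121, 1349], [7, 62, 14, 41, 79], [0, 67, 14, 52, 111], [75, 108, 3, 3, 8], [50, 125, 6, 3, 12], [0, 130, 21, 17, 218], [34, 130, 33, 120, 597], [49, 131, 23, 75, 643], [66, 135, 14, 44, 220], [0, 152, 33, 19, 330], [78, 179, 8, 46, 148], [112, 184, 5, 6, 23], [54, 194, 12, 24, 97], [39, 214, 6, 4, 20], [260, 215, 6, 4, 17], [61, 219, 6, 15, 34], [347, 252, 9, 6, 24], [349, 252, 16, 15, 66], [343, 255, 6, 11, 29], [339, 257, 2, 6, 9], [344, 267, 3, 3, 6], [349, 269, 6, 4, 9], [295, 273, 3, 12, 14], [318, 272, 13, 8, 71], [351, 276, 4, 2, 6], [344, 282, 4, 4, 10], [298, 287, 11, 11, 40], [57, 326, 16, 23, 81], [48, 355, 10, 11, 40], [0, 361, 20, 10, 87], [0, 367, 45, 13, 217]]
```

No stray balls show on the worktop; the only changes are in the jar, around the tray and in the arm's own area. I'm handing in.

```bash
python3 -c "
from bench import r
print(r.close_job())"
```

```text
the job is handed in; nothing more can be done
None
```

I handed the job in at about 19 s: the balls were poured through the funnel into the jar, and the empty tray stands upright on the worktop, released; one ball shows clearly in the jar, the second less distinctly, with none left in the tray, the funnel or on the worktop.

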